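# Open a snap ring and hold it at the groove of a pulley's axle stub

### The job

Of the two pulleys one is finished and capped; the other, with the bare steel axle stub, still lacks its snap ring: lift the circlip pliers out of their stand, with the ring that hangs on their tips, and squeeze the handles fully so that the ring opens. With the ring held open above that bare stub, lower it level and centred over the stub, without letting it close, until it lies at the groove on the pulley's hub. Finish there while holding: keep the handles fully squeezed and the ring open round the groove, do not let go, and leave the other things on the bench where they are.

Things in the scene. Friction and masses are not known exactly. Their poses are not given: they have to be found in the camera images.
- pliers: Upright circlip pliers (155 g, black rubber handles up, steel jaws down); a dark snap ring lies level on their tips, captive. Origin: on their centre line, level with the ring's underside; z up, y from handle to handle, x horizontal towards the ring. Pivot 65 mm up. Jaws lie within 4 mm of the plane x = 0 above 13 mm height; squeezed, they reach 25 mm either side at the tips.
- grip (a point): Middle between the handles, 115 mm above the pliers' origin: pinch them here across y from above. Handles run from 77 to 143 mm above the origin, 14 mm wide in x. At rest they splay: about 49 mm over their outer faces at this height, 58 mm at their tops; at the stop they are parallel, 34 mm over. Both move alike.
- ring_centre (a point): Centre of the opened ring, at its underside: 26 mm from the pliers' origin along their x, fixed in their frame. The ring is 3 mm thick, 3.5 mm wide; inner diameter 27.6 mm closed, about 34 mm open at the stop; its gap and two lugs face the pliers.
- plier_left (a joint): Squeeze of the pliers: 0 = at rest, ring closed; 0.155 rad = handles at their stop, ring fully open. A spring resists with about 2 N on each handle at first and 9 N at the stop, and closes the ring when let go. A grip of 30 N is sure; the stop takes it.
- stand: Fixed grey stand: base plate 110 x 70 x 10 mm, on it a steel saddle block (12 x 10 mm, top 45 mm above the bench) between the jaws and a back wall 36 mm wide, 70 mm high, on the -x side, its face 6 mm from the pliers' plane. Origin: on the bench, 10 mm under the pliers' origin; axes as the standing pliers'. They lift out straight up, closed or squeezed.
- stub: Fixed pulley unit without a ring. Origin: on the bench, on the axle. Foot 96 mm square, 8 mm thick; black pulley 80 mm across, top at 30 mm; aluminium hub 50 mm across, face at 40 mm; vertical steel axle stub 30 mm across with a groove (25 mm across) from 40 to 47 mm, full 30 mm up to 56 mm, tapering to 24 mm at its top, 59 mm above the bench.
- groove (a point): On the axis of the bare stub, at the hub's face, 40 mm above the bench: the lower edge of the groove, which is 7 mm high.
- capped_stub: The other fixed pulley unit, with the same foot, pulley and hub, finished: a black domed dust cap, 49 mm across, covers its stub up to 68 mm above the bench. Not to be worked on. Origin: on the bench, on the axle.
- jar: Loose amber jar with a white lid, 60 mm across, 75 mm high. Bystander. Origin: centre of the underside.
- spatula: Loose spatula 200 mm long, lying flat on the bench along its x axis. Bystander.
- bearing: Loose steel bearing ring, 52 mm across, hole 25 mm, 14 mm high. Bystander. Origin: centre of the underside.
Not all that is in view belongs to the job. What is shaped like the stub but pink or yellow is not meant.

How it is judged:
On the way:
1. the ring is held open above the bare stub (value of joint plier_left above 0.125 rad and horizontal distance between ring_centre and groove below 0.008 m and z of ring_centre in the frame of groove above 0.0185 m and contact force between the fingers and pliers above 3 N), for 0.05 s.
At the end, for the whole second after the job is handed in: The fingers still squeeze the pliers (over 3 N) with the joint above 0.125 rad, at rest; the opened ring lies round the bare stub at its groove: centre within 4 mm of the axis, underside from 2 mm below to 4 mm above the hub's face, pliers within 0.12 rad of upright (value of joint plier_left above 0.125 rad and horizontal distance between ring_centre and groove below 0.004 m and z of ring_centre in the frame of groove between -0.002 and 0.004 m and angle between pliers's own z axis and vertical below 0.12 rad and contact force between the fingers and pliers above 3 N and linear speed of pliers below 0.02 m/s); the arm keeps its last pose, push and grip.
It fails at once if the ring closes on the stub or is forced over it unopened (horizontal distance between ring_centre and groove below 0.012 m and z of ring_centre in the frame of groove below 0.015 m and value of joint plier_left below 0.1 rad).
It fails at once if a bystander is disturbed (distance of any of jar, spatula, bearing from where it was at the start of the episode above 0.03 m).
It also fails if it takes over 38 s, if anything falls off the work surface, if the arm or the gripper's body presses on something with over 40 N, if the wrist force passes 120 N, or if a joint passes its speed limit or range.

### The arm

A 6-joint arm with a two-finger parallel gripper is mounted at the origin on the work surface. World frame = base frame: x ahead of the robot, y to its left, z up, the work surface at z = 0. Lengths are in m, angles in rad, forces in N, time in s.
With the tool pointing down it reaches from about 0.35 to 0.775 m from the base axis. Payload 5.5 kg.
Tool frame: the origin (TCP) lies at the very end of the fingers, on their centre line; the grasp point (between the pads) lies env.hold_point_z behind it (env.hold_point_z is the distance from the TCP to the grasp point, in m); z points along the fingers, y is the line along which they close (so a half turn about z gives the same grasp; the last joint's range is limited). The gripper opens to 85 mm and grips with 20 to 120 N. Pads are 22 mm wide; open, the fingers measure 114 mm over their backs; the gripper's body (76 mm by 85 mm) begins 54 mm behind the grasp point. The pads swing forward as they close: fully open they stand 13 mm farther back than shut.
Start: joints at [1.175, 0.313, 0.046, 1.304, 0, 1.431], TCP at [0.146, 0.556, 0.231] pointing down, gripper open.
Joint ranges: [-2.76, 2.76], [-0.86, 1.69], [-1.03, 1.26], [-2.2, 2.34], [-1.47, 1.5], [-3.14, 3.14]. Speed limits (rad/s): [2.57, 2.57, 3.14, 3.14, 3.14, 3.14].

### API

Orientations are given as a unit quaternion [w, x, y, z].
In Python, from workcell import env gives the robot as it stands.
- The arm moves only by the tool carry_out, never from a script. Its argument "steps" is a list of rows, each a list of 3 entries, a list of its own where there are three numbers: the turn, a rotation vector about the tool's x, y, z in degrees, then the shift along the tool's x, y, z in cm, then the closure in counts, from 0 (fully open) to 255 (shut). A call has exactly 8 rows; each row is the pose to reach, as a shift and turn from the pose commanded when the call began, along the tool's axes at that moment; what a row does not reach only later rows make up. A row lasts 1/8 s, in which the tool goes at most 62.5 mm and 10.7 degrees, less where a joint would pass 70% of its speed; a pose out of reach is approached as far as the arm can. A call with a gripper value outside its range is refused whole. The fingers move at their own pace and stop on an object; "force" is the grip in N (left out, the last holds). Time passes only in rows, so rows that repeat a pose let the fingers close, or fill a call up. It gives the time, the measured TCP pose, the force, the opening and the grip force at its end, in the units of the state.
- env.get_state(): the state, without advancing time (a new reading comes with each control period).
- env.read_camera(name): name is "scene" or "top" or "wrist"; returns (picture, depth): 384x512x3 uint8, red, green, blue; 384x512 float32, m along the optical axis (not along the pixel's ray), 0 where there is no reading.
- env.get_calibration(name): a dict with "fx", "fy", "cx", "cy" (pixels), "D" ([k1, k2, p1, p2, k3] as OpenCV has them; the pictures are not rectified), "origin" and "orientation" of the camera in the world. Camera axes: x right, y up, looking along -z (the intrinsics and any distortion apply to the point x, -y, -z); pixel columns grow to the right and rows downward; lengths in m; the calibration is good to about 2 mm. A picture is of the moment at which its call begins: read the wrist's pose just before it. get_calibration takes no time and is no camera call; for the wrist camera it gives the pose at the moment of the call.
- env.hand_in(): hands the job in; it is judged then, once.
The state is a dict: "clock": time; "joint_pos": joint angles; "qvel": joint speeds; "tau": joint torques, N m; "tcp_pos": TCP position; "orientation": TCP orientation; "wrist_force": force on the tool from outside, world axes, zero at the start; "ft_torque": the same for the moment, N m; "finger_gap": finger opening in m; "grip_force": force on a finger pad.
Only numpy, scipy, OpenCV 4.12 (cv2) and the standard library are available. Lean on these libraries where they do the work, as an engineer would, in place of code of your own. Each camera call takes 0.05 s, during which the arm holds its last target. There are 200 camera calls.

## Working session

There is one attempt and no reset: what is moved stays moved. The work goes in short steps, Python scripts to look and compute and a tool call to move; the robot and the scene stay as the last step left them, time stands still between calls to the robot, and variables do not carry over. Pictures are saved under pics/ and viewed, at most 10 in all, crops included, and the job is handed in when it is done.

Besides the shell and the picture viewer there is one more tool, called as name(argument=value, ...), one argument or row to a line, values as JSON. carry_out: Moves the arm, as the interface text tells. Its arguments: {"type":"object","properties":{"steps":{"type":"array","items":{"type":"array"}},"force":{"type":"number"}},"required":["steps"]}

```bash
mkdir -p pics; ls; cat > h.py <<'E'
import numpy as np, cv2
from workcell import env
from scipy.spatial.transform import Rotation as R
def rot(q): return R.from_quat([q[1],q[2],q[3],q[0]])
def shot(name,png=None):
    c=env.get_calibration(name); p,d=env.read_camera(name)
    if png: cv2.imwrite('pics/'+png,p[:,:,::-1])
    return c,p,d
def cloud(c,d):
    v,u=np.mgrid[0:d.shape[0],0:d.shape[1]]
    K=np.array([[c['fx'],0,c['cx']],[0,c['fy'],c['cy']],[0,0,1.]])
    n=cv2.undistortPoints(np.stack([u,v],-1).reshape(-1,1,2).astype(float),K,np.array(c['D'],float)).reshape(d.shape+(2,))
    P=np.stack([n[...,0]*d,-n[...,1]*d,-d],-1)
    return P@rot(c['orientation']).as_matrix().T+np.array(c['origin'])
def ray(c,u,v,z):
    K=np.array([[c['fx'],0,c['cx']],[0,c['fy'],c['cy']],[0,0,1.]])
    n=cv2.undistortPoints(np.array([[[u,v]]],float),K,np.array(c['D'],float)).ravel()
    r=rot(c['orientation']).as_matrix()@np.array([n[0],-n[1],-1]); o=np.array(c['origin'])
    return o+r*(z-o[2])/r[2]
E
python3 - <<'E'
from h import *
s=env.get_state(); print(s, env.hold_point_z)
ims=[]
for n in ['scene','top']:
    c,p,d=shot(n,n+'0.png'); np.savez(n+'0.npz',p=p,d=d); print(n,c)
E
```

```text
pics
{'clock': 0.0, 'joint_pos': array([1.17538779e+00, 3.13997567e-01, 4.49600201e-02, 1.30361351e+00,
       6.44902127e-07, 1.43121174e+00]), 'qvel': array([-0.00041773, -0.00103097, -0.00160269,  0.00030014, -0.00028215,
        0.00123467]), 'tau': array([ 1.84385783e-03, -4.80622959e+01,  2.98534369e+01,  1.93930801e-02,
       -2.17074989e-05,  1.86850224e-05]), 'tcp_pos': array([0.14529539, 0.55579619, 0.23040275]), 'orientation': array([-2.45430064e-04,  1.27563400e-01,  9.91829985e-01, -8.94298406e-04]), 'wrist_force': array([-0.46756154,  0.41287908, -0.17670955]), 'ft_torque': array([ 0.01717506, -0.02874403, -0.00629444]), 'grip_force': 0.0, 'finger_gap': 0.08540780603849613} 0.0187
scene {'fx': 438.2353423331127, 'fy': 438.2353423331127, 'cx': 252.49106048882888, 'cy': 186.69352650119737, 'D': array([0.05478442, 0.        , 0.        , 0.        , 0.        ]), 'origin': array([ 1.25222535, -0.2780376 ,  0.75906594]), 'orientation': array([0.74384705, 0.33956838, 0.23766119, 0.52431102])}
top {'fx': 382.4066656931514, 'fy': 382.4066656931514, 'cx': 258.0844152527519, 'cy': 189.40578263597084, 'D': array([-0.02630856,  0.        ,  0.        ,  0.        ,  0.        ]), 'origin': array([ 0.35942885, -0.02464893,  1.06832098]), 'orientation': array([-0.69530827, -0.06408235,  0.05439411,  0.71377948])}
```

View pics/scene0.png

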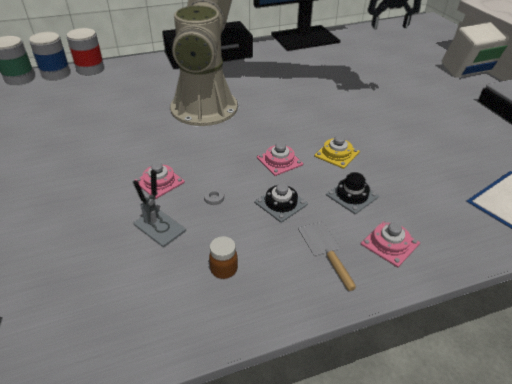

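View pics/top0.png

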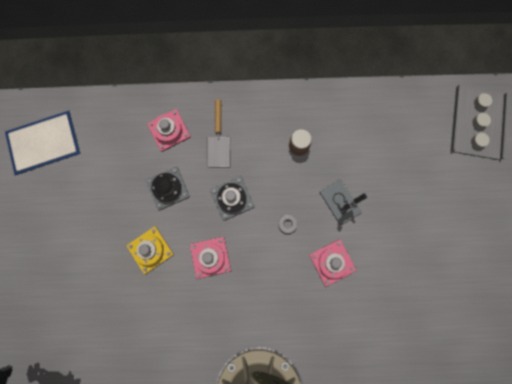

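The scene picture shows the pliers in the stand at about (152,205), the bare stub at (282,195) and the capped one at (353,187). In the top picture the pliers are at about (345,205) with the ring at (339,199), and the bare stub is at (232,197). Next I measure both.

```bash
python3 - <<'E'
from h import *
for n in ['top','scene']:
    f=np.load(n+'0.npz'); c=env.get_calibration(n); P=cloud(c,f['d']); p=f['p'].astype(int)
    guess=ray(env.get_calibration('top'),345,205,0.03); g2=ray(env.get_calibration('top'),232,197,0.05)
    print(n,guess,g2)
    near=lambda g,r:(np.hypot(P[...,0]-g[0],P[...,1]-g[1])<r)&(f['d']>0)
    m=near(guess,.09); z=P[...,2]
    for lo,hi in [(.006,.014),(.09,.11),(.11,.13),(.13,.145),(.145,.17)]:
        q=P[m&(z>lo)&(z<hi)]; 
        if len(q)>4: print(lo,len(q),q.mean(0).round(4),cv2.minAreaRect((q[:,:2]*1000).astype(np.float32)))
    m=near(g2,.045)
    for lo,hi in [(.036,.043),(.05,.063)]:
        q=P[m&(z>lo)&(z<hi)]; 
        if len(q)>4: print('stub',lo,len(q),np.median(q,0).round(4),cv2.minEnclosingCircle((q[:,:2]*1000).astype(np.float32)))
    q=P[near(g2,.075)&(z>.004)]; print('foot',cv2.minAreaRect((q[:,:2]*1000).astype(np.float32)))
E
```

```text
top [ 0.48575351 -0.2486516   0.03      ] [0.51323719 0.0579972  0.05      ]
0.006 726 [ 0.4996 -0.2371  0.0091] ((498.3136901855469, -239.72592163085938), (110.00489807128906, 69.6202392578125), 28.569520950317383)
0.09 23 [ 0.4855 -0.2568  0.1   ] ((479.7633972167969, -248.18772888183594), (13.117304801940918, 39.379249572753906), 33.02798843383789)
0.11 25 [ 0.4852 -0.2566  0.1209] ((479.337890625, -247.381103515625), (13.508702278137207, 44.85702133178711), 30.769014358520508)
0.13 16 [ 0.4883 -0.2608  0.1375] ((478.7747802734375, -248.393798828125), (12.507952690124512, 50.206993103027344), 34.74885940551758)
0.145 41 [ 0.4816 -0.2495  0.1479] ((481.76055908203125, -249.46478271484375), (12.798811912536621, 56.53665542602539), 28.584753036499023)
stub 0.036 149 [0.5132 0.0592 0.0395] ((516.9835205078125, 61.52961730957031), 24.66741371154785)
stub 0.05 92 [0.5171 0.0602 0.0581] ((516.9633178710938, 60.94948959350586), 14.853812217712402)
foot ((516.2975463867188, 48.76698303222656), (106.26829528808594, 118.05205535888672), 22.408668518066406)
scene [ 0.48575351 -0.2486516   0.0
[... 325 characters left out ...]
 [ 0.484  -0.2477  0.1197] ((483.1685485839844, -250.21142578125), (14.944737434387207, 47.49983215332031), 29.303279876708984)
0.13 59 [ 0.485  -0.248   0.1375] ((483.3609924316406, -248.56817626953125), (13.89082145690918, 54.06098556518555), 29.53658676147461)
0.145 48 [ 0.4848 -0.2514  0.1488] ((482.50439453125, -249.1881103515625), (15.82982063293457, 56.672218322753906), 29.818017959594727)
stub 0.036 144 [0.5282 0.0565 0.0401] ((519.4970703125, 62.168731689453125), 25.34354591369629)
stub 0.05 103 [0.5224 0.061  0.0584] ((519.556396484375, 61.718406677246094), 14.898786544799805)
foot ((513.3629150390625, 64.79769897460938), (118.61908721923828, 117.9100570678711), 31.936307907104492)
```

The measurements agree with the sizes given: the pliers are at (0.4825, -0.250), x-axis yaw 29°, handle tops at 0.15. The bare stub is at (0.518, 0.061). I'll travel to them on an arc at a safe height.

carry_out(
  steps=[
    [[0,0,-5.5],[-4.8,-3.3,-0.5],0],
    [[0,0,-11],[-9.6,-6.7,-1],0],
    [[0,0,-16.5],[-14.4,-10,-1.5],0],
    [[0,0,-22],[-19.2,-13.4,-2],0],
    [[0,0,-27.5],[-24,-16.7,-2],0],
    [[0,0,-33],[-28.9,-20,-2],0],
    [[0,0,-38.5],[-33.7,-23.4,-2],0],
    [[0,0,-43.7],[-38.5,-26.7,-2],0],
  ],
)

```text
clock: 1.1
tcp_pos: [0.4512, 0.1989, 0.2511]
orientation: [-0.0, -0.252, 0.968, 0.0]
wrist_force: [0.2, 0.4, 0.0]
finger_gap: 0.0857
grip_force: 0.0
```

```bash
cat >> h.py <<'E'
def go(target,ydeg):
    s=env.get_state(); T=rot(s['orientation']).as_matrix()
    a=np.radians(ydeg); y=np.array([np.cos(a),np.sin(a),0]); z=np.array([0,0,-1.]); G=np.stack([np.cross(y,z),y,z],1)
    print('clock',s['clock'],'tcp',s['tcp_pos'].round(4),'j',s['joint_pos'].round(2),'gap',s['finger_gap'],'grip',s['grip_force'],'F',s['wrist_force'].round(1))
    print('turn deg',np.degrees(R.from_matrix(T.T@G).as_rotvec()).round(2),'shift cm',(T.T@(np.array(target)-s['tcp_pos'])*100).round(2))
E
python3 -c "
from h import *
go([.4825,-.25,.26],119)"
```

```text
clock 1.1 tcp [0.4512 0.1989 0.2511] j [ 0.25  0.15 -0.12  1.3   0.   -0.26] gap 0.08568242613100235 grip 0.0 F [0.2 0.4 0. ]
turn deg [ 0.02 -0.01  0.21] shift cm [ 19.17 -40.71  -0.9 ]
```

carry_out(
  steps=[
    [[0,0,0],[2.4,-5.1,-0.9],0],
    [[0,0,0],[4.8,-10.2,-0.9],0],
    [[0,0,0],[7.2,-15.3,-0.9],0],
    [[0,0,0],[9.6,-20.4,-0.9],0],
    [[0,0,0],[12,-25.5,-0.9],0],
    [[0,0,0.2],[14.4,-30.6,-0.9],0],
    [[0,0,0.2],[16.8,-35.7,-0.9],0],
    [[0,0,0.2],[19.2,-40.7,-0.9],0],
  ],
)

```text
clock: 2.1
tcp_pos: [0.4798, -0.2502, 0.2599]
orientation: [-0.0, -0.249, 0.969, 0.0]
wrist_force: [0.6, 0.7, 0.9]
finger_gap: 0.0857
grip_force: 0.0
```

```bash
python3 - <<'E'
from h import *
go([.4825,-.25,.26],119)
c,p,d=shot('wrist','w1.png'); print(c); P=cloud(c,d); z=P[...,2]
m=(np.hypot(P[...,0]-.4825,P[...,1]+.25)<.05)&(d>0)
for lo,hi in [(.09,.11),(.11,.13),(.13,.145),(.145,.17)]:
    q=P[m&(z>lo)&(z<hi)]
    if len(q)>4: print(lo,len(q),q.mean(0).round(4),cv2.minAreaRect((q[:,:2]*1000).astype(np.float32)))
E
```

```text
clock 2.1 tcp [ 0.4798 -0.2502  0.2599] j [-0.63  0.24  0.02  1.35  0.   -1.13] gap 0.0856541482128808 grip 0.0 F [0.6 0.7 0.9]
turn deg [ 0.04 -0.   -0.17] shift cm [-0.25 -0.11 -0.01]
{'fx': 267.8451305702751, 'fy': 267.8451305702751, 'cx': 255.51480281463927, 'cy': 195.33374898673705, 'D': array([0.01996907, 0.        , 0.        , 0.        , 0.        ]), 'origin': array([ 0.41733456, -0.28440583,  0.40231296]), 'orientation': array([ 0.50392567, -0.07086429, -0.1199668 ,  0.85243483])}
0.09 119 [ 0.4776 -0.2533  0.1006] ((479.8485412597656, -252.41378784179688), (12.693553924560547, 41.45297622680664), 29.198532104492188)
0.11 137 [ 0.4777 -0.2534  0.1208] ((480.0202941894531, -252.17266845703125), (13.243331909179688, 47.1489143371582), 29.045940399169922)
0.13 126 [ 0.4779 -0.2534  0.1381] ((479.7605895996094, -251.73175048828125), (13.148356437683105, 51.54472732543945), 29.120052337646484)
0.145 235 [ 0.4797 -0.2521  0.1491] ((480.250732421875, -251.5758056640625), (14.05919361114502, 55.39511489868164), 29.255855560302734)
```

View pics/w1.png

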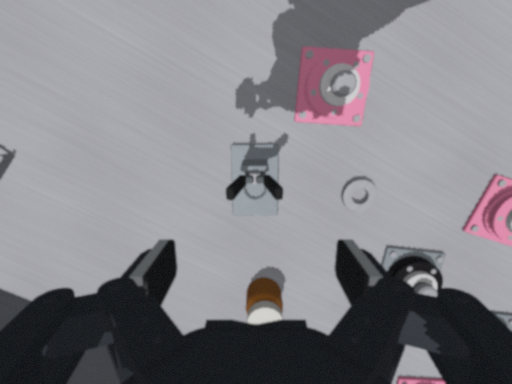

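The wrist picture shows the pliers centred between the fingers at about (255,187), with the ring on the lower (+x) side. The wrist measurement is (0.480, -0.252) and the yaw is 29.1°.

```bash
python3 -c "
from h import *
go([.4812,-.2508,.1063],119.1)"
```

```text
clock 2.15 tcp [ 0.4804 -0.2568  0.2591] j [-0.64  0.25  0.02  1.35 -0.   -1.13] gap 0.08560257347977418 grip 0.0 F [ 3.  -5.7  0.1]
turn deg [-0.2  -0.11 -0.54] shift cm [-0.39  0.54 15.28]
```

carry_out(
  steps=[
    [[0,0,0],[0,0,0.5],0],
    [[0,0,0],[0,0,2],0],
    [[0,0,0],[0,0,4],0],
    [[0,0,0],[0,0,6],0],
    [[0,0,0],[0,0,8],0],
    [[0,0,0],[0,0,8],0],
    [[0,0,0],[0,0,8],0],
    [[0,0,0],[0,0,8],0],
  ],
)

```text
clock: 3.15
tcp_pos: [0.4807, -0.2483, 0.1812]
orientation: [0.001, -0.249, 0.968, -0.001]
wrist_force: [0.1, 0.7, 0.7]
finger_gap: 0.0853
grip_force: 0.0
```

```bash
python3 -c "
from h import *
go([.4812,-.2508,.1063],119.1)"
```

```text
clock 3.15 tcp [ 0.4807 -0.2483  0.1812] j [-0.63  0.27 -0.14  1.16  0.   -1.13] gap 0.08526964632192449 grip 0.0 F [0.1 0.7 0.7]
turn deg [-0.08  0.05 -0.22] shift cm [ 0.08 -0.23  7.49]
```

carry_out(
  force=40,
  steps=[
    [[0,0,-0.2],[0.1,-0.2,1.5],0],
    [[0,0,-0.2],[0.1,-0.2,3.5],0],
    [[0,0,-0.2],[0.1,-0.2,5.5],0],
    [[0,0,-0.2],[0.1,-0.2,7.5],0],
    [[0,0,-0.2],[0.1,-0.2,7.5],0],
    [[0,0,-0.2],[0.1,-0.2,7.5],0],
    [[0,0,-0.2],[0.1,-0.2,7.5],80],
    [[0,0,-0.2],[0.1,-0.2,7.5],120],
  ],
)

```text
clock: 4.15
tcp_pos: [0.4808, -0.2511, 0.1062]
orientation: [0.001, -0.251, 0.968, -0.001]
wrist_force: [0.9, -1.0, 3.3]
finger_gap: 0.0514
grip_force: 3.5
```

carry_out(
  force=40,
  steps=[
    [[0,0,0],[0,0,0],160],
    [[0,0,0],[0,0,0],200],
    [[0,0,0],[0,0,0],255],
    [[0,0,0],[0,0,0],255],
    [[0,0,0],[0,0,0],255],
    [[0,0,0],[0,0,0],255],
    [[0,0,0],[0,0,0],255],
    [[0,0,0],[0,0,0],255],
  ],
)

```text
clock: 5.15
tcp_pos: [0.4813, -0.2513, 0.1075]
orientation: [0.001, -0.251, 0.968, -0.001]
wrist_force: [-2.4, 1.7, 10.3]
finger_gap: 0.0316
grip_force: 39.5
```

```bash
python3 -c "
from h import *
go([.4812,-.2508,.1063],119.1)"
```

```text
clock 5.15 tcp [ 0.4813 -0.2513  0.1075] j [-0.63  0.32 -0.26  0.99  0.   -1.14] gap 0.031583986535997456 grip 39.49865520000458 F [-2.4  1.7 10.3]
turn deg [-0.18  0.09 -0.05] shift cm [-0.02  0.05  0.12]
```

Handles are at the stop (gap 32 mm, 39.5 N). Lifting straight up.

carry_out(
  steps=[
    [[0,0,0],[0,0,-0.5],255],
    [[0,0,0],[0,0,-1.5],255],
    [[0,0,0],[0,0,-3],255],
    [[0,0,0],[0,0,-5],255],
    [[0,0,0],[0,0,-7],255],
    [[0,0,0],[0,0,-9],255],
    [[0,0,0],[0,0,-10],255],
    [[0,0,0],[0,0,-10],255],
  ],
)

```text
clock: 6.15
tcp_pos: [0.4807, -0.251, 0.2062]
orientation: [0.001, -0.251, 0.968, -0.001]
wrist_force: [0.4, 0.2, -1.8]
finger_gap: 0.0315
grip_force: 40.2
```

```bash
python3 - <<'E'
from h import *
a=np.radians(29.1); x=np.array([np.cos(a),np.sin(a),0])
t=np.array([.518,.0613,0])-.026*x; print(t)
go([t[0],t[1],.21],119.1)
E
```

```text
[0.49528192 0.04865528 0.        ]
clock 6.15 tcp [ 0.4807 -0.251   0.2062] j [-0.63  0.26 -0.09  1.22  0.   -1.14] gap 0.031485483867439185 grip 40.2123498916626 F [ 0.4  0.2 -1.8]
turn deg [-0.09  0.04 -0.05] shift cm [-15.82  25.48  -0.41]
```

carry_out(
  steps=[
    [[0,0,0],[-0.5,0.8,-0.2],255],
    [[0,0,0],[-1.9,3.1,-0.4],255],
    [[0,0,0],[-4.0,6.4,-0.4],255],
    [[0,0,0],[-6.3,10.2,-0.4],255],
    [[0,0,0],[-8.7,14.0,-0.4],255],
    [[0,0,0],[-11.1,17.8,-0.4],255],
    [[0,0,0],[-13.4,21.6,-0.4],255],
    [[0,0,0],[-15.0,24.2,-0.4],255],
  ],
)

```text
clock: 7.15
tcp_pos: [0.4928, 0.0362, 0.2085]
orientation: [-0.001, -0.252, 0.968, 0.001]
wrist_force: [0.0, 0.4, -1.2]
finger_gap: 0.0317
grip_force: 40.2
```

carry_out(
  steps=[
    [[0,0,0],[-0.5,0.8,0],255],
    [[0,0,0],[-0.8,1.3,0],255],
    [[0,0,0],[-0.8,1.3,0],255],
    [[0,0,0],[-0.8,1.3,0],255],
    [[0,0,0],[-0.8,1.3,0],255],
    [[0,0,0],[-0.8,1.3,0],255],
    [[0,0,0],[-0.8,1.3,0],255],
    [[0,0,0],[-0.8,1.3,0],255],
  ],
)

```text
clock: 8.15
tcp_pos: [0.4946, 0.0489, 0.2093]
orientation: [0.0, -0.251, 0.968, 0.0]
wrist_force: [0.5, 0.8, -1.4]
finger_gap: 0.0316
grip_force: 40.2
```

```bash
python3 - <<'E'
from h import *
go([.4953,.0487,.21],119.1)
ims=[]
for n in ['wrist','top','scene']:
    c,p,d=shot(n); np.savez(n+'2.npz',p=p,d=d,**c)
    if n=='scene': C=p[130:230,220:340]
    elif n=='top': C=p[145:245,185:305]
    else: C=p
    ims.append(cv2.resize(C,(480,400) if n!='wrist' else (533,400),interpolation=cv2.INTER_CUBIC))
cv2.imwrite('pics/m2.png',cv2.resize(np.hstack(ims[1:]),None,fx=.83,fy=.83)[:,:,::-1]); cv2.imwrite('pics/w2.png',ims[0][:,:,::-1])
E
```

```text
clock 8.15 tcp [0.4946 0.0489 0.2093] j [-0.06  0.17 -0.19  1.21  0.   -0.57] gap 0.0315704758769871 grip 40.22413909435272 F [ 0.5  0.8 -1.4]
turn deg [ 0.    0.01 -0.06] shift cm [-0.05 -0.05 -0.07]
```

View pics/m2.png

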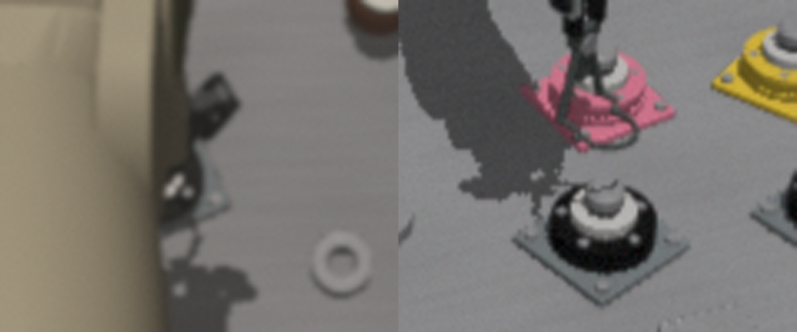

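View pics/w2.png

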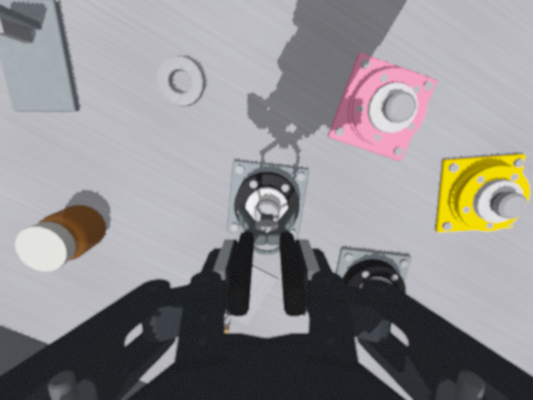

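The crops show the opened ring hanging below the jaws, seen in the scene crop around (595,135), with the bare stub underneath at (607,195). The wrist view shows the stub at (268,207) ahead of the jaws. Next I measure ring and stub in the same views.

```bash
python3 - <<'E'
from h import *
def fit(q):
    A=np.c_[2*q,np.ones(len(q))]; s=np.linalg.lstsq(A,(q**2).sum(1),rcond=None)[0]; return s[:2],np.sqrt(s[2]+s[:2]@s[:2])
for n in ['scene','wrist']:
    f=np.load(n+'2.npz'); P=cloud(f,f['d']); z=P[...,2]; v=f['d']>0
    r=np.hypot(P[...,0]-.518,P[...,1]-.0613)
    q=P[v&(r<.03)&(z>.09)&(z<.13)]; print(n,'ring pts',len(q))
    if len(q)>5:
        print(np.histogram(q[:,2],np.arange(.09,.131,.004))); 
        e=q[np.abs(q[:,2]-np.median(q[:,2]))<.004]; print(fit(e[:,:2]), np.median(e,0), cv2.minEnclosingCircle((e[:,:2]*1000).astype(np.float32)))
    q=P[v&(r<.03)&(z>.05)&(z<.065)]; 
    if len(q)>5: print('stub',len(q),cv2.minEnclosingCircle((q[:,:2]*1000).astype(np.float32)))
    q=P[v&(r<.032)&(z>.036)&(z<.044)]; 
    if len(q)>5: print('hub',len(q),cv2.minEnclosingCircle((q[:,:2]*1000).astype(np.float32)))
f=np.load('wrist2.npz'); cv2.imwrite('pics/w3.png',cv2.resize(f['p'][140:280,190:330],(600,600),interpolation=cv2.INTER_CUBIC)[:,:,::-1])
E
```

```text
scene ring pts 89
(array([ 0,  0,  0,  0,  0, 22, 43,  6, 15,  3]), array([0.09 , 0.094, 0.098, 0.102, 0.106, 0.11 , 0.114, 0.118, 0.122,
       0.126, 0.13 ]))
(array([0.51555577, 0.06150225]), np.float64(0.021185092390869575)) [0.52324443 0.06298871 0.11463164] ((514.4606323242188, 61.55569839477539), 25.668481826782227)
stub 100 ((519.190185546875, 62.15920639038086), 15.028695106506348)
hub 144 ((519.1309204101562, 62.17705535888672), 25.67811393737793)
wrist ring pts 247
(array([  0,   0,   0,   0,   1,  62, 111,  15,  58,   0]), array([0.09 , 0.094, 0.098, 0.102, 0.106, 0.11 , 0.114, 0.118, 0.122,
       0.126, 0.13 ]))
(array([0.51514618, 0.06097719]), np.float64(0.02037854024917025)) [0.52961638 0.07068539 0.11422938] ((514.8519897460938, 60.86399841308594), 23.26042366027832)
stub 344 ((516.3079833984375, 61.54378128051758), 14.81660270690918)
hub 521 ((514.0382080078125, 60.53947067260742), 24.40663719177246)
```

View pics/w3.png

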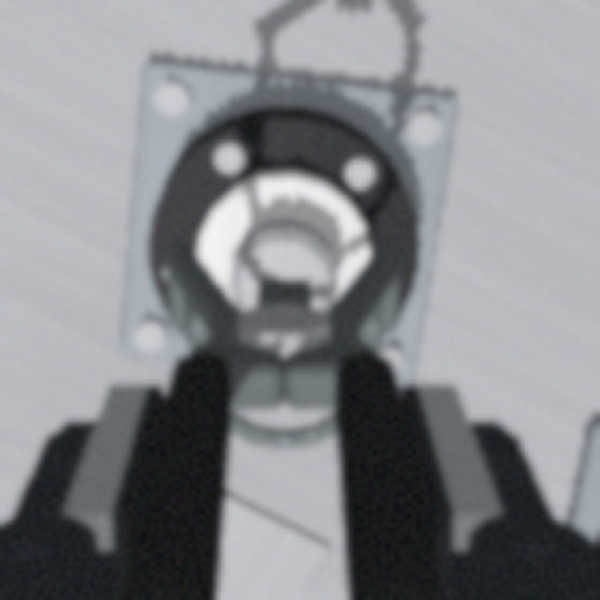

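```bash
cat > m.py <<'E'
from h import *
from scipy.optimize import least_squares
def analyse(n,f,tcp,zr,yaw=29.1):
    P=cloud(f,f['d']); v=f['d']>0; a=np.radians(yaw)
    B=np.array([[np.cos(a),np.sin(a)],[-np.sin(a),np.cos(a)]])
    q=np.c_[(P[...,:2]-tcp[:2])@B.T,P[...,2:]][v]   # pliers frame about the TCP
    e=q[(q[:,0]>.028)&(np.hypot(q[:,0]-.026,q[:,1])<.028)&(np.hypot(q[:,0]-.026,q[:,1])>.012)&(np.abs(q[:,2]-zr)<.006)]
    for R0 in (.01875,None):
        fn=(lambda p:np.hypot(*(e[:,:2]-p[:2]).T)-R0) if R0 else (lambda p:np.hypot(*(e[:,:2]-p[:2]).T)-p[2])
        s=least_squares(fn,[.026,0] if R0 else [.026,0,.019],loss='soft_l1',f_scale=.001)
        print(n,'ring in pliers frame',(s.x*1000).round(2),'n',len(e),'rms',np.sqrt((s.fun**2).mean()*1e6).round(2),'z',np.median(e[:,2]).round(4))
    for lab,lo,hi,R0 in (('stub',.048,.063,.015),('hub',.037,.043,.025)):
        e=q[(np.hypot(q[:,0]-.026,q[:,1])<.033)&(q[:,2]>lo)&(q[:,2]<hi)]
        if len(e)<10: continue
        h=cv2.convexHull((e[:,:2]*1000).astype(np.float32))[:,0]
        h=h[(np.hypot(h[:,0]-26,h[:,1])>R0*1000-4)]
        s=least_squares(lambda p:np.hypot(*(h-p).T)-R0*1000,[26,0],loss='soft_l1',f_scale=.5)
        print(n,lab,s.x.round(2),'n',len(h),np.abs(s.fun).mean().round(2))
E
python3 - <<'E'
from m import *
tcp=env.get_state()['tcp_pos']; print(tcp)
for n in ('scene','wrist'): analyse(n,np.load(n+'2.npz'),tcp,.1145)
E
```

```text
[0.49458838 0.04900258 0.20929911]
scene ring in pliers frame [27.43  0.59] n 36 rms 1.42 z 0.1146
scene ring in pliers frame [26.67  0.65 19.33] n 36 rms 1.41 z 0.1146
scene stub [28.05 -0.17] n 16 0.72
scene hub [26.91  0.26] n 18 0.58
wrist ring in pliers frame [25.35  0.54] n 117 rms 1.22 z 0.1141
wrist ring in pliers frame [28.26  0.42 16.08] n 117 rms 1.2 z 0.1141
wrist stub [25.34  0.37] n 27 0.3
wrist hub [25.45  0.56] n 21 0.33
```

Ring and stub agree to under 1 mm in both views. Lowering to just above the stub, then a second look.

carry_out(
  steps=[
    [[0,0,0],[0,-0.03,0.4],255],
    [[0,0,0],[-0.02,-0.03,1.2],255],
    [[0,0,0],[-0.02,-0.03,2.2],255],
    [[0,0,0],[-0.02,-0.03,3.2],255],
    [[0,0,0],[-0.02,-0.03,4.2],255],
    [[0,0,0],[-0.02,-0.03,4.8],255],
    [[0,0,0],[-0.02,-0.03,4.8],255],
    [[0,0,0],[-0.02,-0.03,4.8],255],
  ],
)

```text
clock: 9.3
tcp_pos: [0.4952, 0.0488, 0.1616]
orientation: [0.0, -0.251, 0.968, -0.0]
wrist_force: [0.1, 0.3, -1.2]
finger_gap: 0.0318
grip_force: 40.2
```

```bash
python3 - <<'E'
from m import *
go([.4946,.049,.1385],119.1)
tcp=env.get_state()['tcp_pos']; F={}; I=[]
for n in ('scene','wrist'):
    c,p,d=shot(n); f=dict(c,p=p,d=d); analyse(n,f,tcp,tcp[2]-.095)
    I.append(cv2.resize(p[150:240,230:330] if n=='scene' else p[140:260,200:333],(400,360),interpolation=cv2.INTER_CUBIC))
cv2.imwrite('pics/m4.png',np.hstack(I)[:,:,::-1])
E
```

```text
clock 9.3 tcp [0.4952 0.0488 0.1616] j [-0.06  0.2  -0.28  1.09  0.   -0.57] gap 0.03180116025361158 grip 40.22674083709717 F [ 0.1  0.3 -1.2]
turn deg [-0.01  0.03 -0.06] shift cm [0.04 0.05 2.31]
scene ring in pliers frame [28.19  0.44] n 39 rms 1.52 z 0.0669
scene ring in pliers frame [26.52  0.51 20.07] n 39 rms 1.46 z 0.0669
scene stub [28.78  0.51] n 10 1.08
scene hub [27.02  0.93] n 15 0.76
wrist ring in pliers frame [25.47  0.33] n 117 rms 1.19 z 0.0665
wrist ring in pliers frame [29.02  0.28 15.5 ] n 117 rms 1.17 z 0.0665
wrist stub [25.12  1.1 ] n 16 0.53
wrist hub [24.92  0.75] n 18 0.15
```

View pics/m4.png

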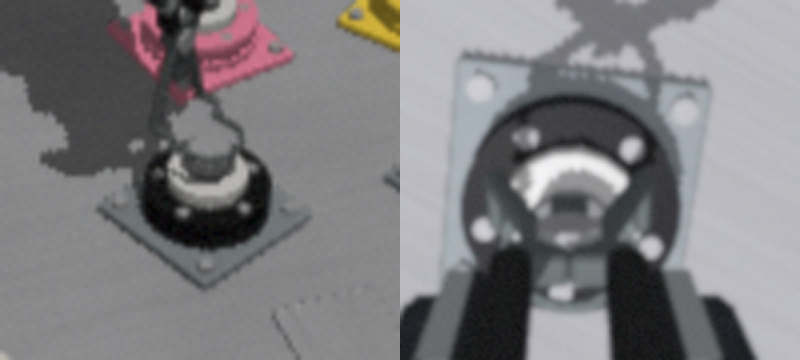

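The ring (left crop, (205,125)) stands just above and round the stub; offsets are about 0.4 mm. Lowering gently with a small correction.

carry_out(
  steps=[
    [[0,0,0],[0,0.03,0.1],255],
    [[0,0,0],[0,0.03,0.3],255],
    [[0,0,0],[0,0.03,0.5],255],
    [[0,0,0],[0,0.03,0.7],255],
    [[0,0,0],[0,0.03,0.9],255],
    [[0,0,0],[0,0.03,1.1],255],
    [[0,0,0],[0,0.03,1.2],255],
    [[0,0,0],[0,0.03,1.2],255],
  ],
)

```text
clock: 10.4
tcp_pos: [0.4947, 0.0491, 0.1492]
orientation: [-0.0, -0.251, 0.968, 0.0]
wrist_force: [0.1, 0.1, -2.0]
finger_gap: 0.0318
grip_force: 40.2
```

carry_out(
  steps=[
    [[0,0,0],[0,0,0.1],255],
    [[0,0,0],[0,0,0.3],255],
    [[0,0,0],[0,0,0.5],255],
    [[0,0,0],[0,0,0.7],255],
    [[0,0,0],[0,0,0.9],255],
    [[0,0,0],[0,0,1.0],255],
    [[0,0,0],[0,0,1.0],255],
    [[0,0,0],[0,0,1.0],255],
  ],
)

```text
clock: 11.4
tcp_pos: [0.4948, 0.0491, 0.1394]
orientation: [0.0, -0.251, 0.968, 0.0]
wrist_force: [-1.0, 0.1, -2.2]
finger_gap: 0.0317
grip_force: 40.2
```

```bash
python3 - <<'E'
from m import *
go([.4946,.049,.1385],119.1)
tcp=env.get_state()['tcp_pos']; I=[]
for n in ('scene','wrist'):
    c,p,d=shot(n); f=dict(c,p=p,d=d)
    I.append(cv2.resize(p[150:240,230:330] if n=='scene' else p[140:260,200:333],(400,360),interpolation=cv2.INTER_CUBIC))
    analyse(n,f,tcp,tcp[2]-.095)
cv2.imwrite('pics/m5.png',np.hstack(I)[:,:,::-1])
E
```

```text
clock 11.4 tcp [0.4948 0.0491 0.1394] j [-0.06  0.21 -0.32  1.04  0.   -0.57] gap 0.03169527627628002 grip 40.22556960582733 F [-1.   0.1 -2.2]
turn deg [-0.    0.01 -0.06] shift cm [0.02 0.01 0.09]
scene ring in pliers frame [28.47  0.31] n 91 rms 3.76 z 0.0424
scene ring in pliers frame [27.11  0.71 19.9 ] n 91 rms 3.75 z 0.0424
scene stub [14.52 -6.95] n 17 9.04
scene hub [26.61  0.31] n 14 0.81
wrist ring in pliers frame [28.07  0.36] n 51 rms 1.7 z 0.0439
wrist ring in pliers frame [32.14  0.26 15.18] n 51 rms 1.68 z 0.0439
wrist stub [22.93 -0.26] n 17 8.3
wrist hub [25.03  0.62] n 23 0.35
```

View pics/m5.png

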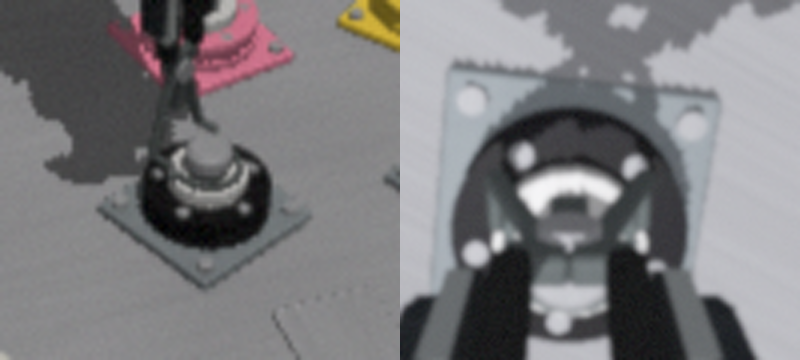

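The ring lies round the stub at the hub (left crop, (208,185)), with its underside about 1.5 mm above the face. It is still squeezed at 40 N and there's almost no contact force. Handing in.

```bash
python3 -c "
from h import *
print(env.hand_in())"
```

```text
the job is handed in; nothing more can be done
None
```

I handed the job in at about 11.5 s of the 38 s: the ring is held fully open at 40 N round the bare stub's groove, its underside about 1.5 mm above the hub face by my measurement, and I touched nothing else on the bench; the hand-in returned no verdict.

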